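# Hang the stub tray from the bench rail

### The arm

A 7-joint arm with a two-finger parallel gripper is mounted at the origin on the work surface. World frame = base frame: x ahead of the robot, y to its left, z up, the work surface at z = 0. Lengths are in m, angles in rad, forces in N, time in s.
With the tool pointing down it reaches from about 0.425 to 0.825 m from the base axis. Payload 3.6 kg.
Tool frame: the origin (TCP) lies at the very end of the fingers, on their centre line; the grasp point (between the pads) lies 19 mm behind it; z points along the fingers, y is the direction in which the jaws open and shut (so a half turn about z gives the same grasp; the last joint's range is limited). The gripper opens to 93 mm and grips with 3 to 60 N. Pads are 15 mm wide; open, the fingers measure 128 mm over their backs; the gripper's body (75 mm by 188 mm) begins 65 mm behind the grasp point.
Start: joints at [1.085, 0.615, -0.013, 1.423, 0.008, 1.103, -0.04], TCP at [0.288, -0.582, 0.19] pointing down, gripper open.
Joint ranges: [-3.12, 3.12], [-0.3, 2.06], [-1.34, 1.32], [0.26, 2.42], [-1.36, 4.5], [0.01, 1.98], [-2.84, 2.84]. Speed limits (rad/s): [2.79, 2.79, 3.14, 3.14, 3.14, 3.14, 3.14].

### API

Orientations are given as a unit quaternion [w, x, y, z].
In Python, from rig import * gives the robot as it stands.
- The arm moves only by the tool jog_arm, never from a script. Its argument "steps" is a list that holds one entry, the list of rows, each a list of 7 numbers: the shift along the tool's x, y, z in m, then the turn, a rotation vector about the tool's x, y, z in degrees, then the finger opening in m, from 0 to 0.093. In form: [[[tx, ty, tz, rx, ry, rz, gripper], ...]]. A call has 1 to 20 rows; each row is the pose to reach, as a shift and turn from the pose measured when the call began, along the tool's axes at that moment; what a row does not reach only later rows make up. A row lasts 1/12 s, in which the tool goes at most 41.7 mm and 7.16 degrees, less where a joint would pass 70% of its speed; a pose out of reach is approached as far as the arm can. A call with a gripper value outside its range is refused whole. The fingers move at their own pace and stop on an object; "squeeze" is the grip in N (left out, the last holds). Time passes only in rows, so rows that repeat a pose let the fingers close. It gives the time, the measured TCP pose, the force and the opening at its end, in the units of the state.
- read_state(): the state, without advancing time (a new reading comes with each control period).
- grab_frame(name): name is "scene" or "top" or "wrist"; returns the picture (384x512x3 uint8, red, green, blue); there is no depth.
- camera_model(name): a dict with "K" (3x3 intrinsics, pixels), "R" (3x3) and "t" (3): a world point X has camera coordinates R X + t. Camera axes: x right, y down, z forward; pixel columns grow to the right and rows downward; lengths in m; the calibration is good to about 2 mm. A picture is of the moment at which its call begins: read the wrist's pose just before it. camera_model takes no time and is no camera call; for the wrist camera it gives the pose at the moment of the call.
- close_job(): hands the job in, once; it reports no verdict.
The state is a dict: "t": time; "joints": joint angles; "qvel": joint speeds; "tau": joint torques, N m; "eef_pos": TCP position; "eef_rot": TCP orientation; "force": force on the tool from outside, world axes, zero at the start; "ft_torque": the same for the moment, N m; "width": finger opening in m.
Only numpy, scipy, OpenCV 4.12 (cv2) and the standard library are available. Lean on these libraries where they do the work, as an engineer would, in place of code of your own. Each camera call takes 0.05 s, during which the arm holds its last target. There are 200 camera calls.

### The job

Take the long S-hook off its storage rack and hang it by its upper curl on the higher bench rail, anywhere between the posts, and let go of it. Then hang the aluminium electrode-stub tray by its cross rod in the hook's lower curl, and leave it hanging level and still. Leave the short S-hook where it hangs.

Things in the scene. Friction and masses are not known exactly. Their poses are not given: they have to be found in the camera images.
- hook: Long S-hook of bare steel flat bar, 6 mm thick, 16 mm wide (y), 198 tall, 66 wide (x), 0.24 kg, hanging on the low rack's 16 mm round bar. Origin: where the rail's centre sits in the upper curl, 15 below its top. z up, x away from robot. Upper curl: free end at x=+30, z=-18, so it opens to +x. Upright shank at x=-30, z=-12 to -62: pinch it there from above. Then it slants to (30,-106) mm.
- hook_seat (a point): Where the tray's rod rests in the long hook's lower curl: 172 mm below the hook's origin. The curl's free end stands at x=-30, 22 mm above this point, so it opens towards the robot (-x): the rod goes in along x about 38 mm above this point, then down. Likewise the upper curl goes on or off a bar along x with the hook lifted 48 mm, clear of free end and slant.
- rail: The bench rail, fixed: round steel bar, 16 mm thick, 340 mm long, its centre 335 mm above the bench, its ends on arms from two grey posts 160 mm behind it (the storage rack's bar is lower, at 215 mm, 260 mm long). Origin: middle of the bar, on its centre line; y along the bar, x across it away from the robot, z up.
- tray: Stub tray on the bench: narrow, open, aluminium, 240 (x) by 52 (y) by 40 mm deep, walls 3 mm, 0.16 kg. At mid-length two lugs, 28 mm long (x), 46 mm apart, carry an 8 mm steel cross rod along y. Origin: rod centre, 65 mm above the rim, 105 mm above the underside; z up. Pinch from above across the 52 mm, 90 to 105 mm from the rod at the robot's end: there the hand clears hook and rail.
- short_hook: Bystander: a shorter S-hook of the same flat bar, 130 mm tall, 66 mm wide, hanging on the same storage rack 110 mm to one side or the other of the long one. Same axes; origin 15 mm below its top, where the rack's bar sits. To be left there.
Things that resemble listed ones, but are neither listed nor needed, are in the scene too. Leave any brown or purple look-alike of the hook alone.

How it is judged:
By the outcome, as a careful person would: the job done as asked, in the order asked, and still so for the second after the job is handed in, with the robot touching nothing.
It also fails if it takes over 72 s, if anything falls off the work surface, if the arm or the gripper's body presses on something with over 40 N, if the wrist force passes 120 N, or if a joint passes its speed limit or range.

## Working session

There is one attempt and no reset: what is moved stays moved. The work goes in short steps, Python scripts to look and compute and a tool call to move; the robot and the scene stay as the last step left them, time stands still between calls to the robot, and variables do not carry over. Pictures are saved under pics/ and viewed, about 8 in all and at most 12, crops included, and the job is handed in when it is done.

Besides the shell and the picture viewer there is one more tool, called after "Call:" in YAML: its name, and indented under it one key for each argument. jog_arm: Moves the arm, as the interface text tells. Its arguments: {"type":"object","properties":{"steps":{"type":"array"},"squeeze":{"type":"number"}},"required":["steps"]}

```bash
mkdir -p pics; ls; python3 - <<'E'
from rig import *
import cv2,numpy as np
s=read_state();print(s)
a=grab_frame("scene");b=grab_frame("top")
np.set_printoptions(precision=4,suppress=True)
for n in("scene","top","wrist"):
    print(n,camera_model(n))
cv2.imwrite("pics/scene0.png",a[...,::-1]);cv2.imwrite("pics/top0.png",b[...,::-1])
E
```

```text
pics
{'t': 0.0, 'joints': array([ 1.08448177,  0.61587418, -0.01261311,  1.42488617,  0.00812735,
        1.1033904 , -0.04034663]), 'qvel': array([ 6.30836699e-04, -9.41507812e-04, -6.29723146e-04, -1.66164360e-04,
       -6.12558209e-04, -1.32131625e-04,  7.28679191e-05]), 'tau': array([ 3.52587404e-04, -4.58928752e+01,  2.08882685e-01, -1.65741545e+01,
       -6.12140866e-02,  2.06704665e-02,  2.23746774e-04]), 'eef_pos': array([ 0.28807601, -0.58172077,  0.18911473]), 'eef_rot': array([-1.21333170e-03,  9.73672008e-01,  2.27950104e-01, -3.15605745e-04]), 'force': array([-0.22912885, -0.34144956, -0.22360515]), 'ft_torque': array([0.02481937, 0.02813777, 0.0227569 ]), 'width': 0.09269056208288878}
scene {'K': array([[407.1238,   0.    , 256.584 ],
       [  0.    , 407.1238, 195.0189],
       [  0.    ,   0.    ,   1.    ]]), 'R': array([[-0.6932,  0.7207,  0.0082],
       [ 0.4573,  0.4486, -0.7679],
       [-0.557 , -0.5286, -0.6406]]), 't': array([ 0.3242, -0.0562,  1.6698])}
top {'K': array([[477.7651,   0.    , 251.5509],
       [  0.    , 477.7651, 187.1281],
       [  0.    ,   0.    ,   1.    ]]), 'R': array([[-0.0155, -0.9998,  0.0088],
       [-0.9925,  0.0143, -0.1217],
       [ 0.1215, -0.0107, -0.9925]]), 't': array([0.0109, 0.4892, 1.6599])}
wrist {'K': array([[264.6632,   0.    , 252.7225],
       [  0.    , 264.6632, 189.7512],
       [  0.    ,   0.    ,   1.    ]]), 'R': array([[ 0.4437, -0.8962, -0.0025],
       [-0.8676, -0.4302,  0.2495],
       [-0.2247, -0.1085, -0.9684]]), 't': array([-0.6487, -0.0292,  0.3916])}
```

View pics/scene0.png

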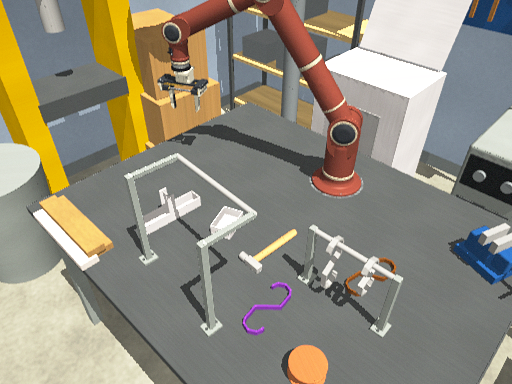

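View pics/top0.png

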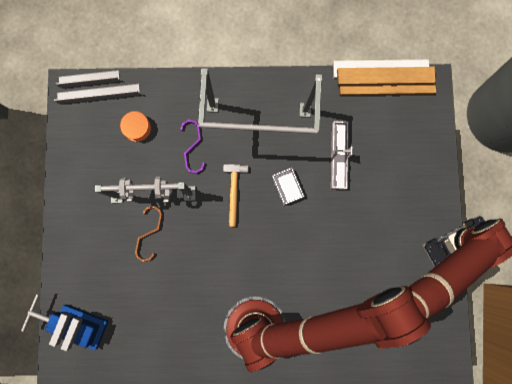

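The top view shows the rail from (200,125) to (320,130), the rack bar from (97,188) to (195,185) with hooks near columns 122 and 160, and the tray at (340,155). I'll enlarge the crops to see which hook is which.

```bash
cat > h.py <<'E'
import numpy as np,cv2
from scipy.spatial.transform import Rotation as Ro
np.set_printoptions(precision=4,suppress=True)
def ray(m,uv):
    d=m["R"].T@np.linalg.solve(m["K"],[uv[0],uv[1],1.]);return -m["R"].T@m["t"],d
def onplane(m,uv,z):
    o,d=ray(m,uv);return o+d*(z-o[2])/d[2]
def proj(m,X):
    c=m["K"]@(m["R"]@np.array(X,float)+m["t"]);return c[:2]/c[2]
def tri(m1,a,m2,b):
    o1,d1=ray(m1,a);o2,d2=ray(m2,b)
    k=np.linalg.lstsq(np.c_[d1,-d2],o2-o1,rcond=None)[0]
    p,q=o1+d1*k[0],o2+d2*k[1];return (p+q)/2,np.linalg.norm(p-q)
def crop(img,x0,y0,x1,y1,s):
    return cv2.resize(img[y0:y1,x0:x1],None,fx=s,fy=s,interpolation=cv2.INTER_CUBIC)
E
python3 - <<'E'
from h import *
from rig import camera_model
a=cv2.imread("pics/scene0.png");b=cv2.imread("pics/top0.png")
A=crop(a,290,215,410,340,4.5);B=crop(b,85,165,215,215,4.5) # 540x562 
C=crop(b,190,100,360,205,4.5)
cv2.imwrite("pics/c1.png",A)
cv2.imwrite("pics/c2.png",np.vstack([cv2.copyMakeBorder(B,0,0,0,C.shape[1]-B.shape[1],0),C])[:, :])
print(A.shape,B.shape,C.shape)
m=camera_model("top")
for uv,z in[((201,125),.335),((319,130),.335),((97,188.5),.215),((195,185),.215),((340,122),.04),((340,190),.04),((341,152),.105)]:print(uv,onplane(m,uv,z))
E
```

```text
(562, 540, 3) (225, 585, 3) (472, 765, 3)
(201, 125) [0.6379 0.1525 0.335 ]
(319, 130) [ 0.6183 -0.194   0.335 ]
(97, 188.5) [0.4693 0.4903 0.215 ]
(195, 185) [0.4759 0.1833 0.215 ]
(340, 122) [ 0.7184 -0.3167  0.04  ]
(340, 190) [ 0.4734 -0.3073  0.04  ]
(341, 152) [ 0.5965 -0.3029  0.105 ]
```

View pics/c1.png

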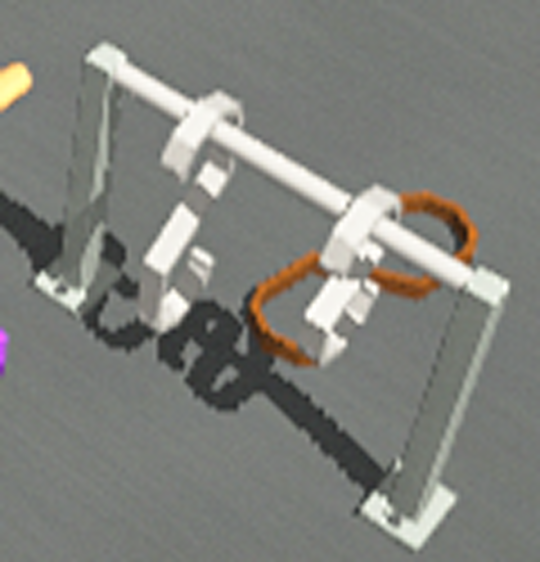

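View pics/c2.png

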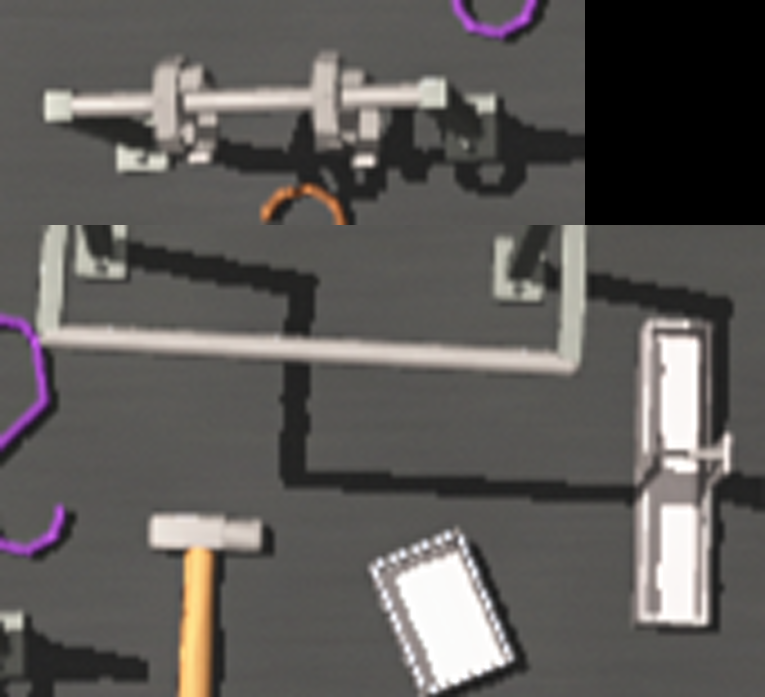

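```bash
cat >> h.py <<'E'
def delta(s,P,yaw):
    "shift and turn in tool axes from state s to world P, tool down, tool x at yaw deg"
    w,x,y,z=s["eef_rot"];R=Ro.from_quat([x,y,z,w]);c,n=np.cos(np.radians(yaw)),np.sin(np.radians(yaw))
    T=Ro.from_matrix(np.array([[c,n,0],[n,-c,0],[0,0,-1.]]))
    return np.r_[R.inv().apply(np.array(P)-s["eef_pos"]),(R.inv()*T).as_rotvec(degrees=True)]
E
python3 - <<'E'
from h import *
from rig import *
t=camera_model("top");sc=camera_model("scene")
u,v=(157.4,184),(337.1,241.2)
print(onplane(t,u,.23),onplane(sc,v,.23),tri(t,u,sc,v))
for z in(.215,):
  for uv in((313,240.5),(396,276)):print("rackbar scene",onplane(sc,uv,z))
for uv in((129,177),(253,214)):print("rail scene",onplane(sc,uv,.335))
b=cv2.imread("pics/top0.png");g=b.astype(int).min(2)
mk=np.zeros_like(g,np.uint8);mk[115:195,325:350]=(g[115:195,325:350]>110)*255
r=cv2.minAreaRect(cv2.findNonZero(mk));p=cv2.boxPoints(r);print(r)
print([onplane(t,q,.04) for q in p])
s=read_state()
print(delta(s,[.47,-.25,.30],1.2))
E
```

```text
[0.4788 0.2985 0.23  ] [0.4784 0.3077 0.23  ] (array([0.4773, 0.3027, 0.226 ]), np.float64(0.007938814531091649))
rackbar scene [0.5092 0.2519 0.215 ]
rackbar scene [0.4609 0.4772 0.215 ]
rail scene [ 0.7735 -0.2014  0.335 ]
rail scene [0.6413 0.1508 0.335 ]
((340.0, 154.5), (67.0, 18.0), 90.0)
[array([ 0.7225, -0.2845,  0.04  ]), array([ 0.7217, -0.3491,  0.04  ]), array([ 0.48  , -0.3393,  0.04  ]), array([ 0.4809, -0.2759,  0.04  ])]
[ 0.3102 -0.2169 -0.1103 -0.1325  0.0314 25.1469]
```

Call:
jog_arm:
  steps:
    - [[0.03,-0.02,-0.1,0,0,2,0.06],[0.06,-0.04,-0.11,0,0,6,0.06],[0.1,-0.07,-0.11,0,0,10,0.06],[0.14,-0.1,-0.11,0,0,14,0.06],[0.17,-0.12,-0.11,0,0,18,0.06],[0.2,-0.14,-0.11,0,0,22,0.06],[0.23,-0.16,-0.11,0,0,25,0.06],[0.26,-0.18,-0.11,0,0,25,0.06],[0.29,-0.2,-0.11,0,0,25,0.06],[0.31,-0.217,-0.11,0,0,25,0.06],[0.31,-0.217,-0.11,0,0,25,0.06],[0.31,-0.217,-0.11,0,0,25,0.06],[0.31,-0.217,-0.11,0,0,25,0.06]]

```text
t: 1.18
eef_pos: [0.4692, -0.2504, 0.2993]
eef_rot: [-0.001, 1.0, 0.012, -0.001]
force: [0.3, -1.4, 0.3]
width: 0.0601
```

```bash
python3 - <<'E'
from h import *
from rig import *
s=read_state()
print(s["joints"],s["eef_pos"]);print(delta(s,[.445,.302,.33],1.2))
E
```

```text
[ 0.4422  0.3387  0.0099  1.5838 -0.0037  1.2218 -1.0938] [ 0.4692 -0.2504  0.2993]
[-0.0109 -0.5528 -0.0298 -0.0805  0.136   0.184 ]
```

Call:
jog_arm:
  steps:
    - [[0,-0.03,-0.03,0,0,0,0.06],[0,-0.06,-0.03,0,0,0,0.06],[0,-0.09,-0.03,0,0,0,0.06],[0,-0.12,-0.03,0,0,0,0.06],[0,-0.155,-0.03,0,0,0,0.06],[0,-0.19,-0.03,0,0,0,0.06],[0,-0.225,-0.03,0,0,0,0.06],[0,-0.26,-0.03,0,0,0,0.06],[0,-0.295,-0.03,0,0,0,0.06],[0,-0.33,-0.03,0,0,0,0.06],[0,-0.365,-0.03,0,0,0,0.06],[-0.005,-0.4,-0.03,0,0,0,0.06],[-0.01,-0.435,-0.03,0,0,0,0.06],[-0.01,-0.47,-0.03,0,0,0,0.06],[-0.01,-0.5,-0.03,0,0,0,0.06],[-0.01,-0.53,-0.03,0,0,0,0.06],[-0.011,-0.553,-0.03,0,0,0,0.06],[-0.011,-0.553,-0.03,0,0,0,0.06],[-0.011,-0.553,-0.03,0,0,0,0.06],[-0.011,-0.553,-0.03,0,0,0,0.06]]

```text
t: 2.85
eef_pos: [0.4466, 0.299, 0.3297]
eef_rot: [0.001, 1.0, 0.01, -0.001]
force: [-0.2, -0.4, -0.2]
width: 0.0598
```

```bash
python3 - <<'E'
from h import *
from rig import *
s=read_state();m=camera_model("wrist");a=grab_frame("wrist")[...,::-1].copy()
cv2.imwrite("pics/w1raw.png",a)
np.savez("w1.npz",**m)
print(s["eef_pos"],[proj(m,q) for q in([.475,.302,.23],[.445,.302,.215],[.4693,.4903,.215],[.4759,.1833,.215])])
cv2.imwrite("pics/w1.png",crop(a,0,0,512,384,1.5))
E
```

```text
[0.4466 0.299  0.3297] [array([250.7011, 159.0876]), array([250.3544, 182.2202]), array([ 90.4878, 159.133 ]), array([351.7513, 158.443 ])]
```

View pics/w1.png

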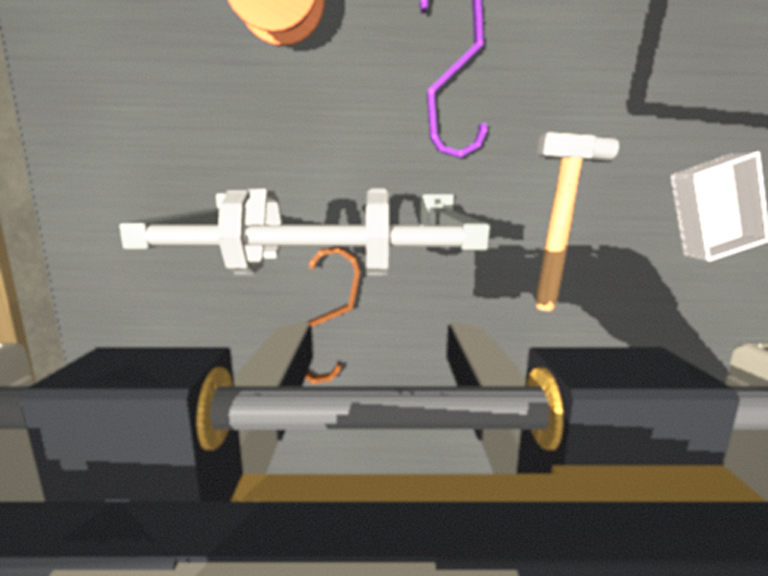

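The wrist view shows the long hook's curl edge-on at full-frame (250.7, 126–183) and the bar at row 156.7. This agrees with the shank at about (0.446, 0.302). I'll descend and pinch it.

Call:
jog_arm:
  steps:
    - [[0,-0.003,0.03,0,0,0,0.06],[0,-0.003,0.06,0,0,0,0.06],[0,-0.003,0.085,0,0,0,0.06],[0,-0.003,0.11,0,0,0,0.06],[0,-0.003,0.135,0,0,0,0.06],[0,-0.003,0.155,0,0,0,0.06],[0,-0.003,0.17,0,0,0,0.06],[0,-0.003,0.171,0,0,0,0.06],[0,-0.003,0.171,0,0,0,0.06],[0,-0.003,0.171,0,0,0,0.03],[0,-0.003,0.171,0,0,0,0.01],[0,-0.003,0.171,0,0,0,0.01],[0,-0.003,0.171,0,0,0,0],[0,-0.003,0.171,0,0,0,0],[0,-0.003,0.171,0,0,0,0],[0,-0.003,0.171,0,0,0,0],[0,-0.003,0.171,0,0,0,0]]
  squeeze: 45

```text
t: 4.32
eef_pos: [0.446, 0.302, 0.159]
eef_rot: [0.0, 1.0, 0.01, -0.001]
force: [-0.1, -0.5, 0.8]
width: 0.0155
```

```bash
python3 - <<'E'
from h import *
from rig import *
s=read_state();print(s["eef_pos"],s["width"],s["force"])
a=grab_frame("scene")[...,::-1].copy();cv2.imwrite("pics/s2.png",np.hstack([crop(a,250,180,420,340,3)]))
E
```

```text
[0.446 0.302 0.159] 0.015535248223159038 [-0.1341 -0.5397  0.7695]
```

View pics/s2.png

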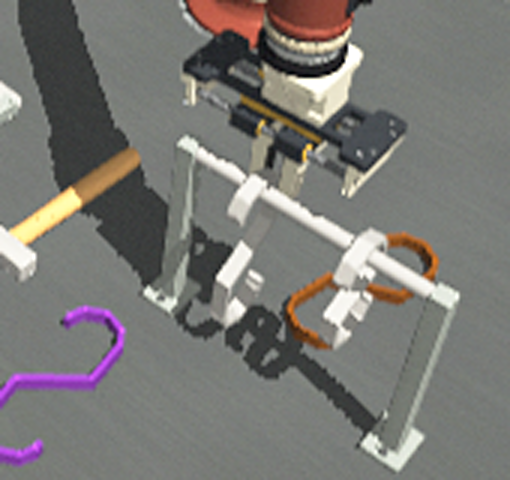

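Call:
jog_arm:
  steps:
    - [[0,0,-0.01,0,0,0,0],[0,0,-0.025,0,0,0,0],[0,0,-0.04,0,0,0,0],[0,0,-0.048,0,0,0,0],[0,0,-0.048,0,0,0,0],[0,0,-0.048,0,0,0,0],[-0.012,0,-0.048,0,0,0,0],[-0.025,0,-0.048,0,0,0,0],[-0.04,0,-0.048,0,0,0,0],[-0.06,0,-0.048,0,0,0,0],[-0.08,0,-0.048,0,0,0,0],[-0.08,0,-0.048,0,0,0,0],[-0.08,0,-0.07,0,0,0,0],[-0.08,0,-0.1,0,0,0,0],[-0.08,0,-0.12,0,0,0,0],[-0.08,0,-0.12,0,0,0,0],[-0.08,0,-0.12,0,0,0,0]]

```text
t: 5.78
eef_pos: [0.3665, 0.3004, 0.2789]
eef_rot: [0.0, 1.0, 0.009, -0.001]
force: [-1.0, -1.1, -3.7]
width: 0.0153
```

```bash
python3 - <<'E'
from h import *
from rig import *
s=read_state();print(s["eef_pos"],s["width"],s["force"])
m=camera_model("scene");a=grab_frame("scene")[...,::-1].copy();cv2.imwrite("pics/s3raw.png",a)
T=camera_model("top")
o=np.array(s["eef_pos"])+[.03,0,.056]
print("pred origin,bottom,seat",[proj(m,o+q) for q in([0,0,.015],[0,0,-.183],[.03,0,-.106])])
c=crop(a,100,130,420,340,2.5)
cv2.imwrite("pics/s3.png",c)
print(delta(s,[.50,-.02,.335],-3.2))
E
```

```text
[0.3665 0.3004 0.2789] 0.015349398001235097 [-0.9582 -1.081  -3.6816]
pred origin,bottom,seat [array([359.1996, 191.6617]), array([347.7383, 243.9061]), array([345.7932, 230.3669])]
[ 0.1274  0.3228 -0.0561  0.0417  0.0956  4.2693]
```

View pics/s3.png

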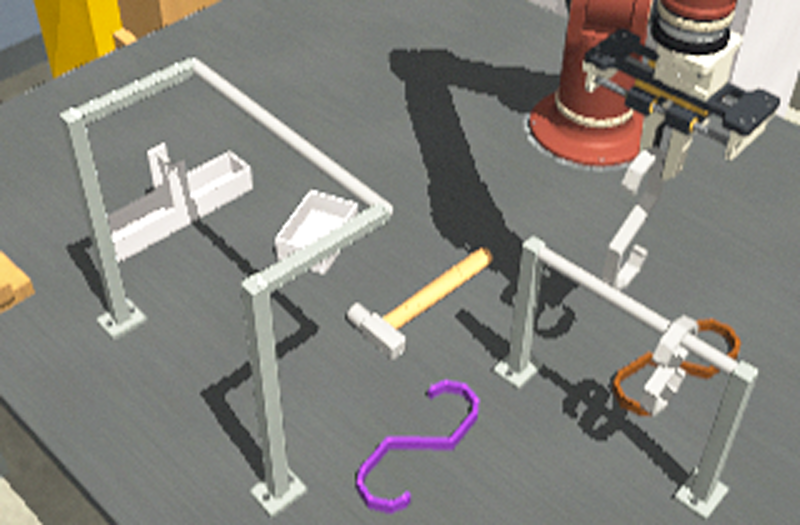

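Call:
jog_arm:
  steps:
    - [[0,0,-0.03,0,0,0,0],[0,0,-0.06,0,0,0,0],[0.005,0.02,-0.08,0,0,0,0],[0.015,0.045,-0.08,0,0,0,0],[0.025,0.07,-0.08,0,0,1,0],[0.04,0.1,-0.08,0,0,1,0],[0.055,0.13,-0.08,0,0,2,0],[0.07,0.16,-0.08,0,0,2,0],[0.08,0.19,-0.08,0,0,3,0],[0.09,0.22,-0.08,0,0,3,0],[0.1,0.25,-0.08,0,0,4,0],[0.11,0.275,-0.08,0,0,4,0],[0.12,0.3,-0.08,0,0,4.3,0],[0.127,0.32,-0.08,0,0,4.3,0],[0.127,0.323,-0.08,0,0,4.3,0],[0.127,0.323,-0.08,0,0,4.3,0],[0.127,0.323,-0.08,0,0,4.3,0]]

```text
t: 7.25
eef_pos: [0.4982, -0.0196, 0.3564]
eef_rot: [0.001, 1.0, -0.028, -0.004]
force: [-0.4, 0.4, -2.7]
width: 0.0152
```

```bash
python3 - <<'E'
from h import *
from rig import *
s=read_state();print(s["eef_pos"],s["width"],s["force"])
sc=camera_model("scene")
for uv in((178,155.6),(255.2,214)):print(onplane(sc,uv,.335))
t=camera_model("top");m=camera_model("wrist");a=grab_frame("wrist")[...,::-1].copy()
print([proj(m,q) for q in([.6379,.1525,.335],[.628,-.02,.335],[.6183,-.194,.335])])
cv2.imwrite("pics/w4raw.png",a);cv2.imwrite("pics/w4.png",crop(a,0,0,512,384,1.5))
E
```

```text
[ 0.4982 -0.0196  0.3564] 0.015246411983564684 [-0.3551  0.4068 -2.7316]
[ 0.6135 -0.1885  0.335 ]
[0.6375 0.1547 0.335 ]
[array([ 7.627 , 35.5486]), array([243.8339,  36.196 ]), array([481.1184,  36.4126])]
```

View pics/w4.png

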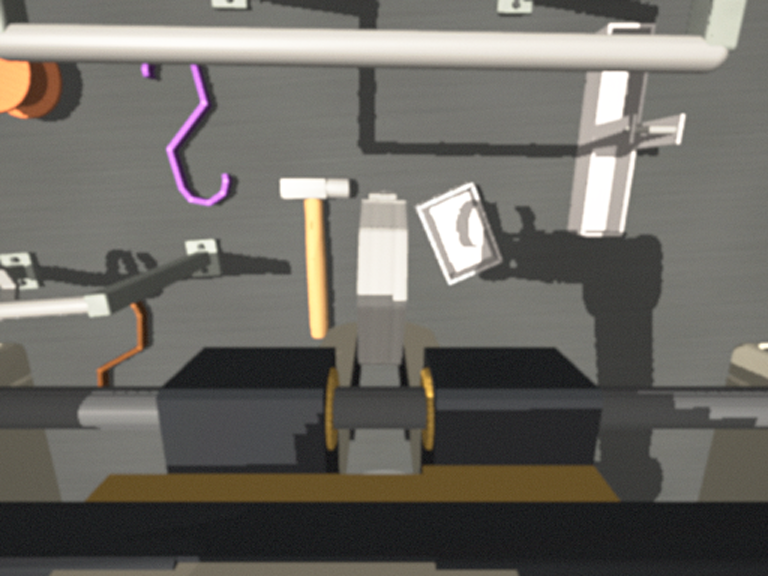

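The rail's centre is at full-frame row ~31, 5 px above the prediction. That puts it at x≈0.63 with yaw about −4°, and the hook is clear of it. Next I'll drop to insertion height and drive in.

Call:
jog_arm:
  steps:
    - [[0,0,0.015,0,0,0.8,0],[0,0,0.027,0,0,0.8,0],[0.01,0,0.029,0,0,0.8,0],[0.03,0,0.029,0,0,0.8,0],[0.05,0,0.029,0,0,0.8,0],[0.07,0,0.029,0,0,0.8,0],[0.085,0,0.029,0,0,0.8,0],[0.095,0,0.029,0,0,0.8,0],[0.101,0,0.029,0,0,0.8,0],[0.101,0,0.029,0,0,0.8,0],[0.101,0,0.029,0,0,0.8,0],[0.101,0,0.029,0,0,0.8,0]]

```text
t: 8.3
eef_pos: [0.5985, -0.024, 0.3274]
eef_rot: [0.001, 0.999, -0.034, -0.004]
force: [-0.4, 0.6, -2.9]
width: 0.0157
```

```bash
python3 - <<'E'
from h import *
from rig import *
s=read_state();print(s["eef_pos"],s["eef_rot"],s["width"],s["force"])
a=grab_frame("scene")[...,::-1].copy();b=grab_frame("wrist")[...,::-1].copy()
A=crop(a,160,80,290,240,3.6);B=crop(b,160,0,350,384,1.5)
A=cv2.copyMakeBorder(A,0,max(0,B.shape[0]-A.shape[0]),0,0,0);B=B[:A.shape[0]]
cv2.imwrite("pics/s5.png",np.hstack([A[:B.shape[0]],B]));print(A.shape,B.shape)
E
```

```text
[ 0.5985 -0.024   0.3274] [ 0.0008  0.9994 -0.0335 -0.0036] 0.015709937717815203 [-0.4476  0.5691 -2.8875]
(576, 468, 3) (576, 285, 3)
```

View pics/s5.png

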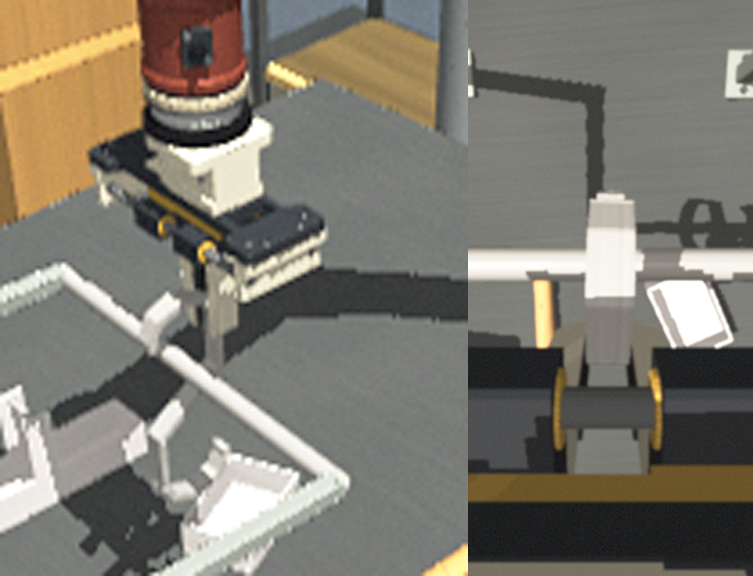

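The curl is around the rail with no contact force. Lowering it.

Call:
jog_arm:
  steps:
    - [[0,0,0.01,0,0,0,0],[0,0,0.02,0,0,0,0],[0,0,0.03,0,0,0,0],[0,0,0.038,0,0,0,0],[0,0,0.044,0,0,0,0],[0,0,0.047,0,0,0,0],[0,0,0.047,0,0,0,0],[0,0,0.047,0,0,0,0]]

```text
t: 9.07
eef_pos: [0.5982, -0.0243, 0.2806]
eef_rot: [0.001, 0.999, -0.034, -0.003]
force: [-0.0, -0.4, -2.8]
width: 0.0158
```

Call:
jog_arm:
  steps:
    - [[0,0,0.001,0,0,0,0],[0,0,0.002,0,0,0,0],[0,0,0.002,0,0,0,0],[0,0,0.002,0,0,0,0]]

```text
t: 9.4
eef_pos: [0.5989, -0.0243, 0.2795]
eef_rot: [0.001, 0.999, -0.034, -0.002]
force: [-1.4, -0.1, 0.9]
width: 0.0158
```

Call:
jog_arm:
  steps:
    - [[0,0,0,0,0,0,0.016],[0,0,0,0,0,0,0.02],[0,0,0,0,0,0,0.03],[0,0,0,0,0,0,0.05],[0,0,0,0,0,0,0.05],[0,0,0,0,0,0,0.05],[-0.02,0,0,0,0,0,0.05],[-0.05,0,0,0,0,0,0.05],[-0.09,0,0,0,0,0,0.05],[-0.12,0,-0.03,0,0,0,0.05],[-0.13,0,-0.05,0,0,0,0.05],[-0.13,0,-0.05,0,0,0,0.05],[-0.13,0,-0.05,0,0,0,0.05],[-0.13,0,-0.05,0,0,0,0.05]]

```text
t: 10.57
eef_pos: [0.4696, -0.0155, 0.3297]
eef_rot: [0.001, 0.999, -0.034, -0.002]
force: [0.3, -0.1, -1.6]
width: 0.0505
```

```bash
python3 - <<'E'
from h import *
from rig import *
s=read_state();print(s["eef_pos"],s["width"],s["force"])
a=grab_frame("scene")[...,::-1].copy();b=grab_frame("wrist")[...,::-1].copy();c=grab_frame("top")[...,::-1].copy()
for n,i in(("s",a),("w",b),("t",c)):cv2.imwrite(f"pics/{n}6raw.png",i)
A=crop(a,130,130,290,270,2.5);C=crop(c,190,100,360,210,2.35);
W=crop(b,0,0,512,250,1.5)
A=cv2.resize(A,(384,336));C=cv2.resize(C,(384,248))
L=np.hstack([A,cv2.copyMakeBorder(C,0,336-248,0,0,0)])
cv2.imwrite("pics/m6.png",np.vstack([L,cv2.resize(W,(540,264)) if 0 else cv2.copyMakeBorder(crop(b,0,0,512,250,1.05),0,0,0,768-538,0)]))
m=camera_model("wrist");np.savez("w6.npz",**m)
sc=camera_model("scene");o=np.array([.629,-.026,.335])
print("pred top,bottom,freeend scene",[proj(sc,o+q) for q in([0,0,.015],[0,0,-.183],[-.03,0,-.15])])
print("wrist",[proj(m,o+q) for q in([0,0,.015],[0,0,0],[-.03,0,-.03])])
E
```

```text
[ 0.4696 -0.0155  0.3297] 0.050505111667759735 [ 0.3466 -0.0877 -1.6252]
pred top,bottom,freeend scene [array([209.7083, 177.0394]), array([213.9876, 228.9709]), array([220.7992, 216.179 ])]
wrist [array([252.711 , -48.7309]), array([252.664 , -33.4492]), array([255.3332,  36.8474])]
```

View pics/m6.png

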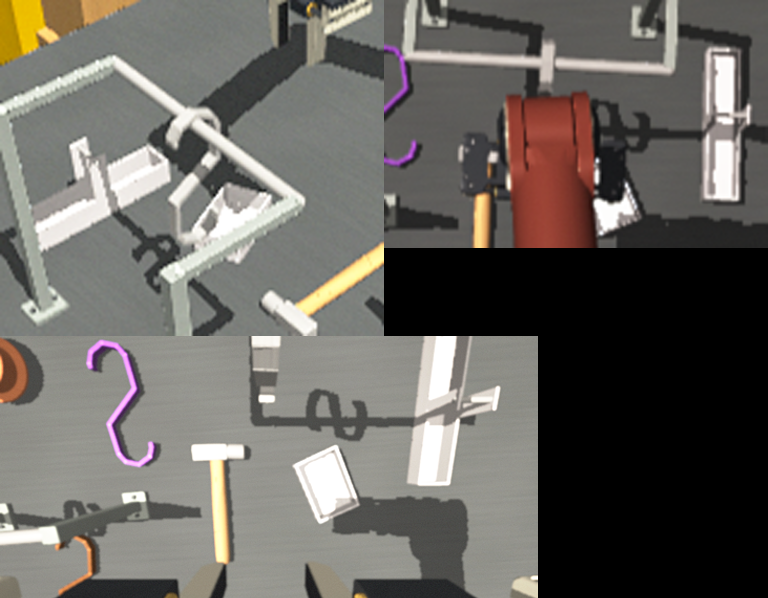

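The hook hangs on the rail, with its curl top seen at (209,177) against a predicted (209.7,177). The arm is clear of it, so I'll go to the tray.

Call:
jog_arm:
  steps:
    - [[0,0.025,0,0,0,0,0.06],[0,0.055,0.01,0,0,0,0.07],[0.005,0.085,0.02,0,0,0,0.075],[0.01,0.115,0.03,0,0,0,0.075],[0.015,0.145,0.04,0,0,0,0.075],[0.02,0.175,0.05,0,0,0,0.075],[0.025,0.205,0.06,0,0,0,0.075],[0.03,0.235,0.07,0,0,0,0.075],[0.03,0.265,0.08,0,0,0,0.075],[0.03,0.29,0.08,0,0,0,0.075],[0.03,0.293,0.08,0,0,0,0.075],[0.03,0.293,0.08,0,0,0,0.075],[0.03,0.293,0.08,0,0,0,0.075]]

```text
t: 11.8
eef_pos: [0.4794, -0.3089, 0.2482]
eef_rot: [-0.0, 0.999, -0.033, -0.004]
force: [-0.1, 0.2, -0.0]
width: 0.075
```

```bash
python3 - <<'E'
from h import *
from rig import *
s=read_state();print(s["eef_pos"],s["eef_rot"],s["width"],s["force"])
m=camera_model("wrist");b=grab_frame("wrist")[...,::-1].copy();np.savez("w7.npz",**m)
cv2.imwrite("pics/w7raw.png",b)
print([proj(m,q) for q in([.596,-.311,.105],[.716,-.311,.04],[.476,-.311,.04],[.499,-.311,.03])])
m6=dict(np.load("w6.npz"));print("hook free end",onplane(m6,(254,59),.185))
cv2.imwrite("pics/w7.png",crop(b,128,0,384,270,2.2))
E
```

```text
[ 0.4794 -0.3089  0.2482] [-0.0001  0.9994 -0.0334 -0.0039] 0.07501554989313453 [-0.1261  0.2182 -0.0276]
[array([248.1475,  79.6827]), array([242.4455, -11.0657]), array([254.3871, 168.9673]), array([253.3841, 153.2833])]
hook free end [ 0.6083 -0.0264  0.185 ]
```

View pics/w7.png

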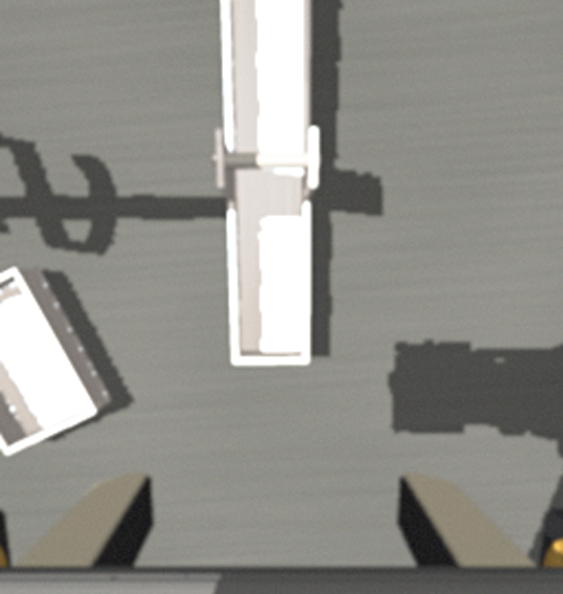

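```bash
python3 - <<'E'
from h import *
from rig import *
m=dict(np.load("w7.npz"));s=read_state()
f=lambda u,v,z:onplane(m,(u/2.2+128,v/2.2),z)
print("near rim L,R",f(231,364,.04),f(311,362,.04),"rod ends",f(219,161,.105),f(314,159,.105))
print("far rim row0",f(222,0,.04),f(311,0,.04))
for n in (6,):
  t=camera_model("top");print("top hook",onplane(t,(262.1,127),.35))
E
```

```text
near rim L,R [ 0.4837 -0.2785  0.04  ] [ 0.4813 -0.3344  0.04  ] rod ends [ 0.6048 -0.2872  0.105 ] [ 0.6024 -0.3382  0.105 ]
far rim row0 [ 0.7046 -0.2921  0.04  ] [ 0.701  -0.3456  0.04  ]
top hook [ 0.6257 -0.0264  0.35  ]
```

The tray's rod is near (0.602,-0.313), its near end near (0.482,-0.3065), and its yaw is about −3°. Rod to end is 121 mm and the width is about 54 mm, which fits the sizes given. Grasping it.

Call:
jog_arm:
  steps:
    - [[0.01,-0.001,0.03,0,0,-0.8,0.075],[0.0235,-0.003,0.06,0,0,-0.8,0.075],[0.0235,-0.003,0.09,0,0,-0.8,0.075],[0.0235,-0.003,0.12,0,0,-0.8,0.075],[0.0235,-0.003,0.15,0,0,-0.8,0.075],[0.0235,-0.003,0.18,0,0,-0.8,0.075],[0.0235,-0.003,0.205,0,0,-0.8,0.075],[0.0235,-0.003,0.225,0,0,-0.8,0.075],[0.0235,-0.003,0.236,0,0,-0.8,0.075],[0.0235,-0.003,0.238,0,0,-0.8,0.075],[0.0235,-0.003,0.238,0,0,-0.8,0.075],[0.0235,-0.003,0.238,0,0,-0.8,0.055],[0.0235,-0.003,0.238,0,0,-0.8,0.045],[0.0235,-0.003,0.238,0,0,-0.8,0.045],[0.0235,-0.003,0.238,0,0,-0.8,0.04],[0.0235,-0.003,0.238,0,0,-0.8,0.04],[0.0235,-0.003,0.238,0,0,-0.8,0.04]]
  squeeze: 60

```text
t: 13.27
eef_pos: [0.5021, -0.3068, 0.0114]
eef_rot: [0.0, 1.0, -0.026, -0.003]
force: [-0.2, 0.7, 0.1]
width: 0.0421
```

Call:
jog_arm:
  steps:
    - [[0,0,0,0,0,0,0.035],[0,0,0,0,0,0,0.035],[0,0,0,0,0,0,0.035],[0,0,0,0,0,0,0.035]]

```text
t: 13.6
eef_pos: [0.502, -0.3064, 0.0113]
eef_rot: [-0.0, 1.0, -0.026, -0.003]
force: [-0.4, 1.1, 0.4]
width: 0.0352
```

```bash
python3 - <<'E'
from h import *
from rig import *
s=read_state();print(s["eef_pos"],s["width"],s["force"])
m=camera_model("wrist");b=grab_frame("wrist")[...,::-1].copy();np.savez("w8.npz",**m)
cv2.imwrite("pics/w8raw.png",b);a=grab_frame("scene")[...,::-1].copy();cv2.imwrite("pics/s8raw.png",a)
for r in(20,60,100,130,150,165,180,195,210): 
  g=b[r].astype(int).min(1);k=np.where(g>150)[0];k=k[(k>120)&(k<390)];d=np.split(k,np.where(np.diff(k)>2)[0]+1);print(r,[(int(q[0]),int(q[-1])) for q in d if len(q)>1])
print([proj(m,q) for q in([.602,-.313,.105],[.482,-.2815,.04],[.482,-.3315,.04],[.5021,-.281,.04],[.5021,-.333,.04])])
E
```

```text
[ 0.502  -0.3064  0.0113] 0.03516640176953188 [-0.3814  1.1328  0.3917]
20 [(183, 191), (239, 351)]
60 [(187, 194), (226, 290), (317, 349)]
100 [(217, 223), (228, 290), (298, 305)]
130 [(219, 225), (230, 305)]
150 [(220, 226), (232, 305)]
165 [(221, 227), (233, 305)]
180 [(223, 228), (234, 291), (297, 305)]
195 [(225, 228), (235, 291), (301, 303)]
210 [(227, 229), (236, 290), (301, 303)]
[array([257.8577,  30.072 ]), array([218.9734, 255.9921]), array([290.7558, 252.6605]), array([215.7484, 229.2807]), array([292.5417, 225.6122])]
```

```bash
python3 - <<'E'
from h import *
from rig import *
a=cv2.imread("pics/s8raw.png");b=cv2.imread("pics/w8raw.png")
A=crop(a,120,90,250,240,3);B=crop(b,150,120,360,384,1.9)
A=cv2.resize(A,(390,450));B=B[:500];A=cv2.copyMakeBorder(A,0,B.shape[0]-450,0,0,0)
cv2.imwrite("pics/m8.png",np.hstack([A,B]));print(B.shape)
E
```

```text
(500, 399, 3)
```

View pics/m8.png

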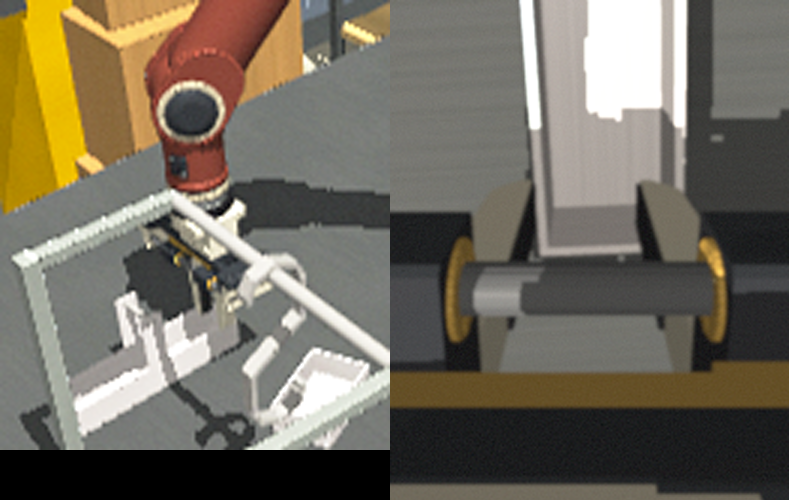

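The right finger seems to have ended up inside the tray: its tip is at crop (640–690,185), over the right wall, while the left finger is outside. The width is 35 mm, where 52 is expected. I'll relax the grip, lift straight up and re-measure.

Call:
jog_arm:
  steps:
    - [[0,0,0,0,0,0,0.036],[0,0,0,0,0,0,0.037],[0,0,-0.005,0,0,0,0.037],[0,0,-0.015,0,0,0,0.037],[0,0,-0.025,0,0,0,0.037],[0,0,-0.035,0,0,0,0.037],[0,0,-0.045,0,0,0,0.037],[0,0,-0.06,0,0,0,0.037],[0,0,-0.09,0,0,0,0.04],[0,0,-0.12,0,0,0,0.06],[-0.01,0,-0.16,0,0,0,0.085],[-0.02,0,-0.2,0,0,0,0.09],[-0.025,0,-0.235,0,0,0,0.09],[-0.025,0,-0.235,0,0,0,0.09],[-0.025,0,-0.235,0,0,0,0.09],[-0.025,0,-0.235,0,0,0,0.09]]
  squeeze: 3

```text
t: 15.03
eef_pos: [0.4781, -0.3049, 0.2467]
eef_rot: [-0.0, 1.0, -0.026, -0.003]
force: [-0.1, -0.1, -0.2]
width: 0.0824
```

```bash
python3 - <<'E'
from h import *
from rig import *
s=read_state();print(s["eef_pos"],s["width"],s["force"])
m=camera_model("wrist");b=grab_frame("wrist")[...,::-1].copy();np.savez("w9.npz",**m);cv2.imwrite("pics/w9raw.png",b)
g=b.astype(int).min(2)>185
for r in(10,40,66,70,74,80,100,120,140,155):
  k=np.where(g[r])[0];k=k[(k>190)&(k<320)];d=np.split(k,np.where(np.diff(k)>2)[0]+1);d=[(int(q[0]),int(q[-1])) for q in d if len(q)>1]
  z=.04
  print(r,d,(onplane(m,(d[0][0],r),z)[:2],onplane(m,(d[-1][1]+1,r),z)[:2]) if d else "")
for c in(235,245,255,265):
  k=np.where(g[:,c])[0];k=k[k<220];print(c,k.max(),onplane(m,(c,k.max()+.5),.04)[:2])
E
```

```text
[ 0.4781 -0.3049  0.2467] 0.0824205702653253 [-0.0767 -0.0513 -0.1609]
10 [(233, 269)] (array([ 0.6911, -0.2892]), array([ 0.6886, -0.3384]))
40 [(234, 272)] (array([ 0.6552, -0.2881]), array([ 0.6524, -0.3413]))
66 [(234, 280)] (array([ 0.6225, -0.2858]), array([ 0.6192, -0.3514]))
70 [(235, 236), (249, 280)] (array([ 0.6173, -0.2868]), array([ 0.614 , -0.3513]))
74 [(235, 236), (252, 270), (276, 280)] (array([ 0.6121, -0.2865]), array([ 0.6088, -0.3512]))
80 [(235, 236), (241, 269), (276, 280)] (array([ 0.6043, -0.2859]), array([ 0.6009, -0.351 ]))
100 [(238, 275)] (array([ 0.5772, -0.2884]), array([ 0.5744, -0.3431]))
120 [(239, 276)] (array([ 0.5493, -0.2881]), array([ 0.5464, -0.3438]))
140 [(240, 276)] (array([ 0.5203, -0.2877]), array([ 0.5175, -0.343 ]))
155 [(241, 276)] (array([ 0.4979, -0.2878]), array([ 0.4951, -0.3424]))
235 82 [ 0.601  -0.2857]
245 165 [ 0.4815 -0.2929]
255 165 [ 0.4807 -0.3082]
265 164 [ 0.4815 -0.3236]
```

The tray has slid about 8 mm to −y and straightened to about 0° yaw, with its centre near y=−0.315. I'll regrasp gently with a wide opening, a low force and stepwise closing.

Call:
jog_arm:
  steps:
    - [[0.01,0.004,0.03,0,0,-1,0.09],[0.0255,0.0087,0.06,0,0,-3,0.09],[0.0255,0.0087,0.09,0,0,-3,0.09],[0.0255,0.0087,0.12,0,0,-3,0.09],[0.0255,0.0087,0.15,0,0,-3,0.09],[0.0255,0.0087,0.18,0,0,-3,0.09],[0.0255,0.0087,0.205,0,0,-3,0.09],[0.0255,0.0087,0.225,0,0,-3,0.09],[0.0255,0.0087,0.235,0,0,-3,0.09],[0.0255,0.0087,0.235,0,0,-3,0.09],[0.0255,0.0087,0.235,0,0,-3,0.09],[0.0255,0.0087,0.235,0,0,-3,0.08],[0.0255,0.0087,0.235,0,0,-3,0.07],[0.0255,0.0087,0.235,0,0,-3,0.062],[0.0255,0.0087,0.235,0,0,-3,0.058],[0.0255,0.0087,0.235,0,0,-3,0.055],[0.0255,0.0087,0.235,0,0,-3,0.053],[0.0255,0.0087,0.235,0,0,-3,0.051],[0.0255,0.0087,0.235,0,0,-3,0.05],[0.0255,0.0087,0.235,0,0,-3,0.05]]
  squeeze: 10

```text
t: 16.75
eef_pos: [0.5011, -0.3146, 0.0107]
eef_rot: [-0.001, 1.0, 0.001, -0.004]
force: [-0.2, -1.1, 2.0]
width: 0.0516
```

```bash
cat > look.py <<'E'
from h import *
from rig import *
import sys
s=read_state();print(s["eef_pos"],s["width"],s["force"])
m=camera_model("wrist");b=grab_frame("wrist")[...,::-1].copy();cv2.imwrite("pics/%s.png"%sys.argv[1],b)
g=b.astype(int).min(2)>150
for r in map(int,sys.argv[2:]):
  k=np.where(g[r])[0];k=k[(k>150)&(k<350)];d=np.split(k,np.where(np.diff(k)>2)[0]+1);d=[(int(q[0]),int(q[-1])) for q in d if len(q)>1]
  print(r,d,(onplane(m,(d[0][0],r),.04)[:2],onplane(m,(d[-1][1]+1,r),.04)[:2]) if d else "")
E
python3 look.py w10 130 165 200
```

```text
[ 0.5011 -0.3146  0.0107] 0.05158614886286329 [-0.2423 -1.1082  2.0405]
130 [(210, 217), (223, 297)] (array([ 0.5656, -0.2882]), array([ 0.5656, -0.342 ]))
165 [(211, 218), (224, 295)] (array([ 0.5439, -0.2879]), array([ 0.544 , -0.3417]))
200 [(214, 217), (225, 281), (289, 292)] (array([ 0.5208, -0.289 ]), array([ 0.5209, -0.3407]))
```

The width stops at 51.6 mm and the tray is still centred. Raising the grip in steps.

Call:
jog_arm:
  steps:
    - [[0,0,0,0,0,0,0.049],[0,0,0,0,0,0,0.048],[0,0,0,0,0,0,0.048]]
  squeeze: 20

```text
t: 17.05
eef_pos: [0.5011, -0.3146, 0.0107]
eef_rot: [-0.001, 1.0, 0.001, -0.004]
force: [-1.2, -0.0, 1.0]
width: 0.0503
```

Call:
jog_arm:
  steps:
    - [[0,0,0,0,0,0,0.046],[0,0,0,0,0,0,0.046],[0,0,0,0,0,0,0.046]]
  squeeze: 35

```text
t: 17.3
eef_pos: [0.5011, -0.3147, 0.0107]
eef_rot: [-0.001, 1.0, 0.001, -0.004]
force: [0.0, -1.5, 0.4]
width: 0.05
```

Call:
jog_arm:
  steps:
    - [[0,0,-0.004,0,0,0,0.046],[0,0,-0.01,0,0,0,0.046],[0,0,-0.018,0,0,0,0.046],[0,0,-0.027,0,0,0,0.046],[0,0,-0.036,0,0,0,0.046],[0,0,-0.04,0,0,0,0.046],[0,0,-0.04,0,0,0,0.046],[0,0,-0.04,0,0,0,0.046],[0,0,-0.04,0,0,0,0.046],[0,0,-0.04,0,0,0,0.046]]

```text
t: 18.13
eef_pos: [0.501, -0.3145, 0.0502]
eef_rot: [-0.001, 1.0, 0.001, -0.004]
force: [-0.6, -0.2, -0.0]
width: 0.0461
```

```bash
python3 look.py w11 60 90 130 165 200; python3 - <<'E'
from h import *
a=cv2.imread("pics/w10.png");b=cv2.imread("pics/w11.png")
# same view pose: tray motion in image
for (x0,y0,x1,y1) in((190,0,330,90),(190,90,320,200)):
  t=a[y0+20:y1-20 if y0 else 80,x0+15:x1-15]
  r=cv2.matchTemplate(b[y0:y1+30,x0-10:x1+10],t,cv2.TM_CCOEFF_NORMED);_,v,_,l=cv2.minMaxLoc(r);print(v,l,"shift",l[0]-25,l[1]-20)
E
```

```text
[ 0.501  -0.3145  0.0502] 0.04608540293693793 [-0.5849 -0.1886 -0.0118]
60 [(295, 297), (300, 308)] (array([ 0.6125, -0.344 ]), array([ 0.6125, -0.354 ]))
90 [(227, 231), (238, 242), (245, 247), (251, 257), (266, 269)] (array([ 0.5925, -0.2953]), array([ 0.5925, -0.3266]))
130 [(215, 220), (244, 277), (280, 285)] (array([ 0.564 , -0.2855]), array([ 0.564 , -0.3393]))
165 [(215, 220), (244, 275), (278, 283)] (array([ 0.5372, -0.2845]), array([ 0.5373, -0.3386]))
200 [(216, 220), (242, 245)] (array([ 0.5085, -0.2843]), array([ 0.5085, -0.3087]))
0.5656688809394836 (26, 49) shift 1 29
0.6923583745956421 (14, 17) shift -11 -3
```

The grip was lost: the width fell to the commanded 46 mm and the force is zero. The tray is on the bench, so I'll go up and re-measure it numerically.

Call:
jog_arm:
  steps:
    - [[0,0,-0.02,0,0,0,0.046],[0,0,-0.05,0,0,0,0.06],[0,0,-0.09,0,0,0,0.08],[-0.01,0,-0.13,0,0,0,0.09],[-0.025,0,-0.17,0,0,0,0.09],[-0.025,0,-0.197,0,0,0,0.09],[-0.025,0,-0.197,0,0,0,0.09],[-0.025,0,-0.197,0,0,0,0.09],[-0.025,0,-0.197,0,0,0,0.09]]
  squeeze: 10

```text
t: 18.93
eef_pos: [0.4771, -0.3141, 0.2461]
eef_rot: [-0.002, 1.0, 0.001, -0.005]
force: [-0.2, 0.3, -0.3]
width: 0.0892
```

```bash
python3 look.py w12 10 40 60 66 70 74 80 100 120 140 155 162 165 168 172; python3 - <<'E'
from h import *
from rig import *
a=grab_frame("top")[...,::-1];cv2.imwrite("pics/t12.png",a)
m=camera_model("wrist");b=cv2.imread("pics/w12.png").astype(int).min(2)
for c in(238,248,258,268):
  k=b[140:200,c];print(c,[int(v) for v in k[::2]])
E
```

```text
[ 0.4771 -0.3141  0.2461] 0.08919197269905017 [-0.2238  0.284  -0.281 ]
10 [(234, 274)] (array([ 0.6875, -0.2881]), array([ 0.6875, -0.3425]))
40 [(234, 273)] (array([ 0.6517, -0.2875]), array([ 0.6517, -0.3419]))
60 [(230, 277)] (array([ 0.6268, -0.2815]), array([ 0.6268, -0.348 ]))
66 [(230, 232), (235, 276)] (array([ 0.6191, -0.2813]), array([ 0.6192, -0.3468]))
70 [(230, 233), (247, 277)] (array([ 0.614 , -0.2812]), array([ 0.614 , -0.3484]))
74 [(230, 232), (248, 276)] (array([ 0.6088, -0.2811]), array([ 0.6089, -0.3471]))
80 [(229, 232), (238, 268), (271, 276)] (array([ 0.6009, -0.2795]), array([ 0.601 , -0.3473]))
100 [(233, 271)] (array([ 0.5742, -0.2847]), array([ 0.5742, -0.3408]))
120 [(233, 270)] (array([ 0.5463, -0.2842]), array([ 0.5464, -0.3399]))
140 [(155, 156), (233, 269)] (array([ 0.5173, -0.167 ]), array([ 0.5175, -0.3389]))
155 [(151, 155), (232, 269)] (array([ 0.4948, -0.1588]), array([ 0.4951, -0.3394]))
162 [(151, 158), (232, 268)] (array([ 0.4841, -0.1578]), array([ 0.4844, -0.338 ]))
165 [(151, 160), (236, 268)] (array([ 0.4795, -0.1573]), array([ 0.4798, -0.3381]))
168 [(151, 161)] (array([ 0.4748, -0.1568]), array([ 0.4748, -0.1738]))
172 [(151, 163)] (array([ 0.4686, -0.1562]), array([ 0.4686, -0.1763]))
238 [180, 184, 183, 182, 181, 184, 184, 185, 182, 148, 188, 255, 232, 128, 130, 130, 130, 131, 132, 129, 130, 131, 133, 131, 133, 129, 132, 135, 134, 131]
248 [255, 255, 255, 255, 255, 255, 255, 255, 255, 254, 163, 255, 251, 132, 135, 131, 136, 128, 129, 131, 130, 132, 134, 130, 131, 130, 130, 133, 133, 134]
258 [255, 255, 255, 255, 255, 255, 255, 255, 255, 255, 168, 255, 255, 138, 130, 132, 135, 129, 130, 132, 130, 130, 131, 129, 131, 132, 131, 132, 132, 132]
268 [255, 255, 255, 255, 255, 255, 255, 255, 255, 255, 255, 249, 220, 139, 131, 130, 135, 129, 133, 132, 132, 133, 131, 131, 133, 133, 132, 132, 136, 135]
```

```bash
python3 - <<'E'
from h import *
from rig import *
print(delta(read_state(),[.506,-.3118,.006],-1.3))
E
```

```text
[ 0.0321 -0.0011  0.2388 -0.2276  0.7162  1.392 ]
```

Call:
jog_arm:
  steps:
    - [[0.01,0,0.03,0,0.3,0.5,0.09],[0.03,-0.001,0.06,-0.2,0.7,1.4,0.09],[0.032,-0.001,0.09,-0.2,0.7,1.4,0.09],[0.032,-0.001,0.12,-0.2,0.7,1.4,0.09],[0.032,-0.001,0.15,-0.2,0.7,1.4,0.09],[0.032,-0.001,0.18,-0.2,0.7,1.4,0.09],[0.032,-0.001,0.21,-0.2,0.7,1.4,0.09],[0.032,-0.001,0.228,-0.2,0.7,1.4,0.09],[0.032,-0.001,0.236,-0.2,0.7,1.4,0.09],[0.032,-0.001,0.239,-0.2,0.7,1.4,0.09],[0.032,-0.001,0.239,-0.2,0.7,1.4,0.075],[0.032,-0.001,0.239,-0.2,0.7,1.4,0.062],[0.032,-0.001,0.239,-0.2,0.7,1.4,0.058],[0.032,-0.001,0.239,-0.2,0.7,1.4,0.055],[0.032,-0.001,0.239,-0.2,0.7,1.4,0.053],[0.032,-0.001,0.239,-0.2,0.7,1.4,0.051],[0.032,-0.001,0.239,-0.2,0.7,1.4,0.049],[0.032,-0.001,0.239,-0.2,0.7,1.4,0.048],[0.032,-0.001,0.239,-0.2,0.7,1.4,0.048]]
  squeeze: 10

```text
t: 20.62
eef_pos: [0.5061, -0.3118, 0.0064]
eef_rot: [-0.0, 1.0, -0.011, 0.0]
force: [-1.2, 0.5, 3.9]
width: 0.0518
```

Call:
jog_arm:
  steps:
    - [[0,0,0,0,0,0,0.045],[0,0,0,0,0,0,0.045],[0,0,0,0,0,0,0.045]]
  squeeze: 20

```text
t: 20.87
eef_pos: [0.5061, -0.3118, 0.0064]
eef_rot: [-0.0, 1.0, -0.011, 0.0]
force: [-0.4, 0.6, 1.8]
width: 0.0517
```

Call:
jog_arm:
  steps:
    - [[0,0,-0.002,0,0,0,0.045],[0,0,-0.004,0,0,0,0.045],[0,0,-0.006,0,0,0,0.045],[0,0,-0.006,0,0,0,0.045]]
  squeeze: 20

```text
t: 21.2
eef_pos: [0.5059, -0.3119, 0.0125]
eef_rot: [-0.0, 1.0, -0.011, -0.0]
force: [0.8, 0.8, -1.0]
width: 0.0518
```

Now it is flush at 51.8 mm under 20 N, so the earlier tool tilt was probably the fault. I'll firm up the grip and lift.

Call:
jog_arm:
  steps:
    - [[0,0,0,0,0,0,0.045],[0,0,0,0,0,0,0.045],[0,0,-0.004,0,0,0,0.045],[0,0,-0.008,0,0,0,0.045],[0,0,-0.014,0,0,0,0.045],[0,0,-0.02,0,0,0,0.045],[0,0,-0.026,0,0,0,0.045],[0,0,-0.032,0,0,0,0.045],[0,0,-0.034,0,0,0,0.045],[0,0,-0.034,0,0,0,0.045],[0,0,-0.034,0,0,0,0.045]]
  squeeze: 32

```text
t: 22.12
eef_pos: [0.5058, -0.3119, 0.0467]
eef_rot: [-0.0, 1.0, -0.011, -0.0]
force: [0.6, -0.1, -1.7]
width: 0.0517
```

```bash
python3 look.py w13 20 60 90 130 165 200; python3 - <<'E'
from rig import *
s=read_state();print(s["ft_torque"])
E
```

```text
[ 0.5058 -0.3119  0.0467] 0.05174834235601716 [ 0.5827 -0.0902 -1.7029]
20 [(167, 178), (185, 323), (326, 337)] (array([ 0.643 , -0.2566]), array([ 0.6404, -0.3724]))
60 [(169, 180), (221, 284), (289, 298), (313, 321), (324, 335)] (array([ 0.6182, -0.2554]), array([ 0.6155, -0.3724]))
90 [(222, 284), (292, 299)] (array([ 0.5976, -0.2915]), array([ 0.5963, -0.3476]))
130 [(209, 215), (223, 296)] (array([ 0.5697, -0.2804]), array([ 0.5682, -0.346 ]))
165 [(210, 216), (224, 295)] (array([ 0.5434, -0.2795]), array([ 0.5419, -0.3457]))
200 [(213, 215), (226, 238), (244, 247), (262, 264), (269, 272), (279, 280), (290, 292)] (array([ 0.5152, -0.2801]), array([ 0.5138, -0.3438]))
[0.07533522 0.18945489 0.05490888]
```

```bash
python3 - <<'E'
from h import *
for n in("w10","w13"):
  g=cv2.imread(f"pics/{n}.png").astype(int).min(2)>150
  for r in(0,5,10,20,30,40,50,60,70,75,80):
    k=np.where(g[r])[0];k=k[(k>150)&(k<350)];d=np.split(k,np.where(np.diff(k)>2)[0]+1);print(n,r,[(int(q[0]),int(q[-1])) for q in d if len(q)>1])
m=dict(np.load("w6.npz"))
b=cv2.imread("pics/w6raw.png").astype(int).min(2)
for r in range(2,70,6):
  k=np.where(b[r,225:285]>150)[0]+225;print(r,(k.min(),k.max(),onplane(m,((k.min()+k.max()+1)/2,r),.185)[:2]) if len(k) else"")
E
```

```text
w10 0 [(171, 179), (206, 214), (221, 291), (299, 302), (315, 343)]
w10 5 [(171, 179), (207, 214), (222, 290), (298, 302), (313, 343)]
w10 10 [(171, 179), (231, 343)]
w10 20 [(172, 180), (230, 342)]
w10 30 [(172, 180), (295, 341)]
w10 40 [(173, 181), (222, 289), (298, 307), (320, 340)]
w10 50 [(173, 182), (222, 287), (297, 304), (314, 339)]
w10 60 [(174, 182), (222, 287), (297, 298), (310, 338)]
w10 70 [(222, 286), (303, 317)]
w10 75 [(222, 286), (300, 311)]
w10 80 [(223, 286), (296, 304)]
w13 0 [(166, 176), (204, 211), (218, 285), (291, 300), (317, 323), (327, 338)]
w13 5 [(166, 177), (204, 211), (218, 285), (292, 300), (315, 322), (327, 338)]
w13 10 [(166, 177), (205, 211), (218, 285), (293, 300), (312, 322), (325, 338)]
w13 20 [(167, 178), (185, 323), (326, 337)]
w13 30 [(167, 178), (184, 337)]
w13 40 [(168, 179), (325, 336)]
w13 50 [(169, 179), (220, 284), (288, 304), (316, 335)]
w13 60 [(169, 180), (221, 284), (289, 298), (313, 321), (324, 335)]
w13 70 [(170, 180), (221, 284), (289, 293), (306, 334)]
w13 75 [(221, 284), (289, 290), (303, 318)]
w13 80 [(221, 284), (299, 311)]
2 (np.int64(240), np.int64(267), array([ 0.6663, -0.0303]))
8 (np.int64(240), np.int64(267), array([ 0.6604, -0.0299]))
14 (np.int64(248), np.int64(263), array([ 0.6544, -0.0318]))
20 (np.int64(242), np.int64(263), array([ 0.6487, -0.028 ]))
26 (np.int64(243), np.int64(262), array([ 0.6426, -0.0276]))
32 (np.int64(241), np.int64(265), array([ 0.6365, -0.0277]))
38 
44 
50 (np.int64(250), np.int64(260), array([ 0.6177, -0.0288]))
56 (np.int64(247), np.int64(261), array([ 0.6114, -0.0272]))
62 (np.int64(247), np.int64(261), array([ 0.605 , -0.0268]))
68
```

The tray is held at full weight (−1.7 N) and is level to about 2°. The hook's lower free end measures y≈−0.027 and x≈0.603. I'll carry the tray to a spot short of the hook at insertion height.

Call:
jog_arm:
  steps:
    - [[-0.005,0,-0.01,0,0,0,0.045],[-0.015,0,-0.025,0,0,0,0.045],[-0.03,-0.005,-0.04,0,0,0,0.045],[-0.04,-0.015,-0.05,0,0,0,0.045],[-0.05,-0.03,-0.058,0,0,0.5,0.045],[-0.058,-0.05,-0.058,0,0,1,0.045],[-0.065,-0.07,-0.058,0,0,1,0.045],[-0.068,-0.09,-0.058,0,0,1.5,0.045],[-0.068,-0.11,-0.058,0,0,2,0.045],[-0.068,-0.135,-0.058,0,0,2,0.045],[-0.068,-0.16,-0.058,0,0,2.6,0.045],[-0.068,-0.185,-0.058,0,0,2.6,0.045],[-0.068,-0.21,-0.058,0,0,2.6,0.045],[-0.068,-0.235,-0.058,0,0,2.6,0.045],[-0.068,-0.255,-0.058,0,0,2.6,0.045],[-0.068,-0.27,-0.058,0,0,2.6,0.045],[-0.068,-0.281,-0.058,0,0,2.6,0.045],[-0.068,-0.2885,-0.058,0,0,2.6,0.045],[-0.068,-0.2885,-0.058,0,0,2.6,0.045],[-0.068,-0.2885,-0.058,0,0,2.6,0.045]]

```text
t: 23.83
eef_pos: [0.4441, -0.0221, 0.1049]
eef_rot: [-0.0, 0.999, -0.034, -0.0]
force: [0.0, -0.7, -1.5]
width: 0.0514
```

```bash
python3 - <<'E'
from h import *
from rig import *
s=read_state();print(s["eef_pos"],s["eef_rot"],s["width"],s["force"]);print(delta(s,[.540,-.0215,.105],-3.9))
m=camera_model("wrist");sc=camera_model("scene")
b=grab_frame("wrist")[...,::-1].copy();a=grab_frame("scene")[...,::-1].copy()
cv2.imwrite("pics/w14.png",b);cv2.imwrite("pics/s14.png",a)
g=b.astype(int).min(2)>150
for r in range(0,81,5):
    k=np.where(g[r])[0];k=k[(k>150)&(k<350)];d=np.split(k,np.where(np.diff(k)>2)[0]+1);print(r,[(int(q[0]),int(q[-1])) for q in d if len(q)>1])
P=s["eef_pos"];c,n=np.cos(np.radians(3.9)),np.sin(np.radians(3.9))
L=lambda x,y,z:P+[c*x+n*y,-n*x+c*y,z]
print("wrist: rod",proj(m,L(.095,0,.0986)),"hook free end",proj(m,[.601,-.027,.185]),"low seat bottom",proj(m,[.632,-.028,.152]))
print("wrist lugs",proj(m,L(.095,.026,.0986)),proj(m,L(.095,-.026,.0986)))
E
```

```text
[ 0.4441 -0.0221  0.1049] [-0.0002  0.9994 -0.034  -0.0003] 0.05142156882983559 [ 0.0034 -0.7208 -1.4626]
[ 0.0956 -0.0071 -0.0002 -0.0216  0.033   0.0085]
0 [(166, 176), (205, 210), (245, 287), (294, 300), (328, 338)]
5 [(166, 176), (205, 211), (245, 287), (294, 300), (328, 338)]
10 [(167, 177), (205, 211), (245, 287), (294, 300), (327, 338)]
15 [(167, 177), (205, 211), (246, 287), (294, 299), (327, 337)]
20 [(167, 177), (190, 261), (264, 322), (327, 337)]
25 [(167, 177), (187, 323), (327, 337)]
30 [(167, 178), (187, 323), (326, 336)]
35 [(168, 178), (199, 201), (243, 245), (282, 284), (302, 303), (326, 336)]
40 [(168, 178), (326, 336)]
45 [(169, 179), (245, 285), (326, 335)]
50 [(169, 179), (244, 286), (325, 335)]
55 [(169, 179), (244, 286), (325, 335)]
60 [(169, 179), (245, 286), (325, 335)]
65 [(151, 180), (246, 285), (324, 334)]
70 [(151, 180), (324, 334)]
75 [(151, 175), (344, 349)]
80 [(151, 174), (177, 181), (334, 342)]
wrist: rod [253.5174  41.359 ] hook free end [ 236.4694 -144.4096] low seat bottom [ 237.3642 -162.2766]
wrist lugs [174.9206  41.3691] [332.13   41.349]
```

The rod and lugs are where expected (lug separation 160 px against 157 predicted), so the tray is level. Inserting it along x.

Call:
jog_arm:
  steps:
    - [[0,-0.004,0,0,0,0,0.045],[0.005,-0.007,0,0,0,0,0.045],[0.015,-0.007,0,0,0,0,0.045],[0.027,-0.007,0,0,0,0,0.045],[0.039,-0.007,0,0,0,0,0.045],[0.051,-0.007,0,0,0,0,0.045],[0.061,-0.007,0,0,0,0,0.045],[0.07,-0.007,0,0,0,0,0.045],[0.078,-0.007,0,0,0,0,0.045],[0.085,-0.007,0,0,0,0,0.045],[0.09,-0.007,0,0,0,0,0.045],[0.0925,-0.007,0,0,0,0,0.045],[0.0925,-0.007,0,0,0,0,0.045],[0.0925,-0.007,0,0,0,0,0.045]]

```text
t: 25.1
eef_pos: [0.5365, -0.0224, 0.1046]
eef_rot: [-0.0, 0.999, -0.035, -0.001]
force: [0.1, -0.4, -2.3]
width: 0.0514
```

```bash
python3 - <<'E'
from h import *
from rig import *
s=read_state();print(s["eef_pos"],s["width"],s["force"],s["ft_torque"])
m=camera_model("wrist");b=grab_frame("wrist")[...,::-1].copy();a=grab_frame("scene")[...,::-1].copy()
cv2.imwrite("pics/w15.png",b);cv2.imwrite("pics/s15.png",a)
g=b.astype(int).min(2)>150
for r in range(0,81,5):
    k=np.where(g[r])[0];k=k[(k>150)&(k<350)];d=np.split(k,np.where(np.diff(k)>2)[0]+1);print(r,[(int(q[0]),int(q[-1])) for q in d if len(q)>1])
for z,x in((.185,.601),(.185,.607)):print(proj(m,[x,-.019,z]),proj(m,[x,-.035,z]))
sc=camera_model("scene");a0=cv2.imread("pics/s6raw.png")
# hook upper curl template, unmoved?
t=a0[168:190,196:222];r=cv2.matchTemplate(a[158:200,186:232],t,cv2.TM_CCOEFF_NORMED);print(cv2.minMaxLoc(r))
E
```

```text
[ 0.5365 -0.0224  0.1046] 0.05142632320812895 [ 0.1246 -0.4399 -2.2784] [ 0.0298  0.2262 -0.0168]
0 [(165, 170), (329, 337)]
5 [(166, 169), (329, 337)]
10 [(166, 168), (214, 229), (232, 244), (247, 271), (328, 337)]
15 [(166, 270), (328, 336)]
20 [(165, 269), (328, 336)]
25 [(165, 309), (327, 336)]
30 [(164, 309), (327, 336)]
35 [(163, 309), (327, 335)]
40 [(162, 310), (327, 335)]
45 [(161, 310), (326, 335)]
50 [(160, 310), (326, 334)]
55 [(159, 311), (326, 334)]
60 [(158, 311), (326, 334)]
65 [(157, 311), (325, 333)]
70 [(156, 312), (325, 333)]
75 [(155, 312)]
80 [(155, 312)]
[234.8169 134.2194] [272.3099 131.5311]
[233.5769 119.6944] [271.5738 116.9331]
(-0.3062915503978729, 0.9017052054405212, (12, 0), (10, 10))
```

```bash
python3 - <<'E'
from h import *
b=cv2.imread("pics/w15.png");g=b.astype(int)
for r in range(84,160,6):print(r,g[r,200:312:8].min(1).tolist())
for r in (0,20,40,60):print(r,g[r,150:350:10].min(1).tolist())
E
```

```text
84 [228, 232, 230, 228, 226, 229, 229, 229, 225, 228, 233, 232, 229, 226]
90 [230, 231, 229, 228, 227, 229, 230, 229, 227, 228, 232, 232, 230, 227]
96 [229, 230, 228, 229, 228, 228, 229, 229, 226, 226, 231, 233, 229, 226]
102 [229, 229, 229, 228, 227, 228, 229, 228, 227, 227, 232, 232, 229, 229]
108 [230, 231, 229, 228, 229, 229, 231, 228, 226, 228, 233, 232, 232, 229]
114 [230, 231, 229, 228, 228, 229, 230, 229, 227, 226, 232, 233, 231, 228]
120 [230, 229, 229, 230, 228, 230, 231, 230, 228, 229, 232, 233, 231, 228]
126 [229, 230, 229, 229, 229, 230, 230, 230, 226, 229, 232, 234, 233, 228]
132 [144, 161, 174, 175, 184, 196, 210, 211, 222, 225, 230, 232, 231, 232]
138 [225, 217, 208, 203, 200, 188, 170, 154, 151, 142, 132, 127, 116, 114]
144 [230, 231, 230, 230, 228, 230, 231, 229, 227, 228, 233, 234, 231, 229]
150 [232, 233, 230, 231, 229, 231, 225, 223, 227, 228, 232, 233, 230, 230]
156 [126, 130, 126, 129, 127, 127, 128, 159, 228, 228, 232, 234, 233, 229]
0 [121, 123, 210, 120, 125, 121, 122, 124, 122, 122, 123, 121, 122, 125, 126, 121, 56, 96, 177, 65]
20 [120, 122, 222, 224, 227, 224, 228, 227, 226, 225, 229, 226, 132, 128, 127, 121, 122, 122, 186, 59]
40 [120, 120, 224, 225, 225, 225, 230, 229, 227, 227, 227, 227, 225, 230, 231, 226, 157, 94, 183, 57]
60 [124, 224, 226, 228, 226, 227, 231, 229, 225, 227, 229, 226, 225, 231, 230, 226, 221, 100, 185, 105]
```

There is no contact force and the hook's upper curl has not shifted. The wrist view is blocked by the hook's shank just in front of the camera, so I'll lower by force.

Call:
jog_arm:
  steps:
    - [[0,0,0.005,0,0,0,0.045],[0,0,0.012,0,0,0,0.045],[0,0,0.019,0,0,0,0.045],[0,0,0.025,0,0,0,0.045],[0,0,0.029,0,0,0,0.045],[0,0,0.031,0,0,0,0.045],[0,0,0.031,0,0,0,0.045],[0,0,0.031,0,0,0,0.045]]

```text
t: 25.87
eef_pos: [0.5364, -0.0224, 0.0735]
eef_rot: [-0.0, 0.999, -0.035, -0.001]
force: [1.0, -0.5, -1.4]
width: 0.0515
```

Call:
jog_arm:
  steps:
    - [[0,0,0.001,0,0,0,0.045],[0,0,0.002,0,0,0,0.045],[0,0,0.003,0,0,0,0.045],[0,0,0.003,0,0,0,0.045],[0,0,0.003,0,0,0,0.045]]

```text
t: 26.28
eef_pos: [0.5363, -0.0224, 0.0706]
eef_rot: [-0.0, 0.999, -0.035, -0.001]
force: [0.4, -0.1, -1.9]
width: 0.0514
```

Call:
jog_arm:
  steps:
    - [[0,0,0.001,0,0,0,0.045],[0,0,0.002,0,0,0,0.045],[0,0,0.003,0,0,0,0.045],[0,0,0.003,0,0,0,0.045],[0,0,0.003,0,0,0,0.045]]

```text
t: 26.7
eef_pos: [0.5364, -0.0224, 0.0675]
eef_rot: [-0.0, 0.999, -0.035, -0.001]
force: [0.2, 0.1, -1.5]
width: 0.0515
```

```bash
python3 - <<'E'
from h import *
from rig import *
s=read_state();print(s["eef_pos"],s["width"],s["force"],s["ft_torque"])
E
```

```text
[ 0.5364 -0.0224  0.0675] 0.051510488838265124 [ 0.2491  0.0682 -1.4717] [0.0854 0.185  0.0194]
```

Call:
jog_arm:
  steps:
    - [[0,0,0.001,0,0,0,0.045],[0,0,0.002,0,0,0,0.045],[0,0,0.0025,0,0,0,0.045],[0,0,0.0025,0,0,0,0.045]]

```text
t: 27.03
eef_pos: [0.5367, -0.0224, 0.0651]
eef_rot: [-0.0, 0.999, -0.035, -0.0]
force: [-0.5, -0.1, -0.5]
width: 0.0514
```

Call:
jog_arm:
  steps:
    - [[0,0,0.001,0,0,0,0.045],[0,0,0.0015,0,0,0,0.045],[0,0,0.0015,0,0,0,0.045]]

```text
t: 27.28
eef_pos: [0.5371, -0.0225, 0.0638]
eef_rot: [-0.0, 0.999, -0.035, 0.0]
force: [-0.1, 0.7, 0.9]
width: 0.0516
```

Call:
jog_arm:
  steps:
    - [[0,0,0.001,0,0,0,0.045],[0,0,0.0015,0,0,0,0.045],[0,0,0.0015,0,0,0,0.045]]

```text
t: 27.53
eef_pos: [0.5374, -0.0225, 0.0624]
eef_rot: [-0.0, 0.999, -0.035, 0.0]
force: [0.4, -1.1, 0.6]
width: 0.0516
```

```bash
python3 - <<'E'
from h import *
from rig import *
s=read_state();print(s["eef_pos"],s["width"],s["force"],s["ft_torque"])
E
```

```text
[ 0.5374 -0.0225  0.0624] 0.05164197588068757 [ 0.4429 -1.1081  0.6092] [ 0.0236 -0.0625 -0.0225]
```

Contact came at TCP z≈0.0645, as predicted, and the moment is now near zero. I'll ease up 1 mm, release slowly and back out along −x.

Call:
jog_arm:
  steps:
    - [[0,0,-0.001,0,0,0,0.045],[0,0,-0.001,0,0,0,0.045],[0,0,-0.001,0,0,0,0.045]]
  squeeze: 10

```text
t: 27.78
eef_pos: [0.5371, -0.0224, 0.0633]
eef_rot: [-0.0, 0.999, -0.035, 0.0]
force: [0.1, -1.2, 0.1]
width: 0.0514
```

Call:
jog_arm:
  steps:
    - [[0,0,0,0,0,0,0.051],[0,0,0,0,0,0,0.052],[0,0,0,0,0,0,0.053],[0,0,0,0,0,0,0.055],[0,0,0,0,0,0,0.06],[0,0,0,0,0,0,0.07],[0,0,0,0,0,0,0.08],[0,0,0,0,0,0,0.085],[0,0,0,0,0,0,0.085],[0,0,0,0,0,0,0.085]]

```text
t: 28.62
eef_pos: [0.5371, -0.0225, 0.0633]
eef_rot: [-0.0, 0.999, -0.035, 0.0]
force: [-0.3, 0.9, 0.2]
width: 0.0838
```

```bash
python3 - <<'E'
from h import *
from rig import *
s=read_state();print(s["eef_pos"],s["width"],s["force"],s["ft_torque"])
E
```

```text
[ 0.5371 -0.0225  0.0633] 0.08382387273422867 [-0.3061  0.9005  0.1809] [ 0.0505  0.0071 -0.0018]
```

Call:
jog_arm:
  steps:
    - [[-0.006,0,0,0,0,0,0.085],[-0.015,0,0,0,0,0,0.085],[-0.027,0,0,0,0,0,0.085],[-0.042,0,0,0,0,0,0.085],[-0.06,0,0,0,0,0,0.085],[-0.08,0,0,0,0,0,0.085],[-0.093,0,0,0,0,0,0.085],[-0.095,0,0,0,0,0,0.085],[-0.095,0,-0.02,0,0,0,0.085],[-0.095,0,-0.05,0,0,0,0.085],[-0.095,0,-0.08,0,0,0,0.085],[-0.095,0.03,-0.11,0,0,0,0.085],[-0.085,0.06,-0.13,0,0,0,0.085],[-0.08,0.1,-0.15,0,0,0,0.085],[-0.075,0.13,-0.16,0,0,0,0.085],[-0.07,0.16,-0.17,0,0,0,0.085],[-0.07,0.16,-0.17,0,0,0,0.085],[-0.07,0.16,-0.17,0,0,0,0.085]]

```text
t: 30.12
eef_pos: [0.4562, -0.1793, 0.2338]
eef_rot: [0.0, 0.999, -0.037, 0.001]
force: [-0.2, 0.6, -0.3]
width: 0.0852
```

```bash
python3 - <<'E'
from h import *
from rig import *
s=read_state();print(s["eef_pos"],s["width"],s["force"])
A=[]
for i in range(3):
  A.append((grab_frame("scene").astype(int),grab_frame("wrist").astype(int),grab_frame("top").astype(int)))
for i,n in enumerate(("scene","wrist","top")):
  d=np.abs(A[2][i]-A[0][i]).max(2);print(n,"changed px",(d>25).sum(), (np.argwhere(d>25).min(0),np.argwhere(d>25).max(0)) if (d>25).any() else "")
  cv2.imwrite(f"pics/f_{n}.png",A[2][i][...,::-1].astype(np.uint8))
sc=camera_model("scene");t=camera_model("top");o=np.array([.631,-.027,.163]);c,n=np.cos(np.radians(3.9)),np.sin(np.radians(3.9))
L=lambda x,y,z:o+[c*x+n*y,-n*x+c*y,z]
for nm,q in(("nearL rim",L(-.12,.026,-.065)),("nearR",L(-.12,-.026,-.065)),("farL",L(.12,.026,-.065)),("farR",L(.12,-.026,-.065)),("farL bot",L(.12,.026,-.105)),("nearL bot",L(-.12,.026,-.105))):
  print(nm,"scene",proj(sc,q),"top",proj(t,q))
E
```

```text
[ 0.4562 -0.1793  0.2338] 0.0852163843058591 [-0.1629  0.6226 -0.2578]
scene changed px 1558 (array([  0, 176]), array([248, 362]))
wrist changed px 4704 (array([0, 0]), array([374, 511]))
top changed px 55 (array([138, 251]), array([354, 389]))
nearL rim scene [248.7033 227.8803] top [250.5889 177.7743]
nearR scene [238.315  219.6395] top [265.8559 178.5882]
farL scene [187.2062 266.1966] top [254.2455 109.2337]
farR scene [177.2364 256.193 ] top [269.2422 110.0383]
farL bot scene [188.5563 274.9629] top [254.0826 112.432 ]
nearL bot scene [248.7549 236.5634] top [250.5103 179.3941]
```

Call:
jog_arm:
  steps:
    - [[0,0,0,0,0,0,0.085],[0,0,0,0,0,0,0.085],[0,0,0,0,0,0,0.085],[0,0,0,0,0,0,0.085],[0,0,0,0,0,0,0.085],[0,0,0,0,0,0,0.085],[0,0,0,0,0,0,0.085],[0,0,0,0,0,0,0.085],[0,0,0,0,0,0,0.085],[0,0,0,0,0,0,0.085],[0,0,0,0,0,0,0.085],[0,0,0,0,0,0,0.085],[0,0,0,0,0,0,0.085],[0,0,0,0,0,0,0.085],[0,0,0,0,0,0,0.085],[0,0,0,0,0,0,0.085],[0,0,0,0,0,0,0.085],[0,0,0,0,0,0,0.085],[0,0,0,0,0,0,0.085],[0,0,0,0,0,0,0.085]]

```text
t: 32.23
eef_pos: [0.456, -0.1764, 0.2331]
eef_rot: [-0.0, 0.999, -0.034, -0.0]
force: [0.7, 0.5, -0.4]
width: 0.0852
```

```bash
python3 - <<'E'
from h import *
from rig import *
S=[];T=[]
for i in range(6):S.append(grab_frame("scene").astype(int));T.append(grab_frame("top").astype(int))
for i in range(1,6):
  d=np.abs(S[i]-S[0]).max(2);e=np.abs(T[i]-T[0]).max(2);print("scene",(d>25).sum(),"tray roi",(d[160:285,165:260]>25).sum(),"top",(e>25).sum())
cv2.imwrite("pics/f2s.png",S[-1][...,::-1].astype(np.uint8));cv2.imwrite("pics/f2t.png",T[-1][...,::-1].astype(np.uint8))
# what changed since before the tray was hung
b=cv2.imread("pics/s6raw.png")[...,::-1].astype(int);D=(np.abs(S[-1]-b).max(2)>40)
# lower silhouette: last changed/bright row per column, tray's left wall bottom edge
g=S[-1].min(2)>150
for c in range(176,256,6):
  k=np.where(g[200:290,c])[0]+200;d=np.split(k,np.where(np.diff(k)>1)[0]+1);print(c,[(int(q[0]),int(q[-1])) for q in d if len(q)>1])
E
```

```text
scene 4 tray roi 2 top 2
scene 2 tray roi 1 top 2
scene 1 tray roi 1 top 2
scene 3 tray roi 3 top 0
scene 4 tray roi 3 top 2
176 []
182 [(252, 261), (265, 266)]
188 [(249, 274)]
194 [(245, 270)]
200 [(240, 247)]
206 [(206, 214), (220, 289)]
212 [(204, 206), (222, 226), (228, 231), (234, 259)]
218 [(213, 216), (218, 220), (226, 238), (241, 255)]
224 [(206, 242), (247, 248)]
230 [(207, 247)]
236 [(200, 202), (209, 227), (229, 243)]
242 [(201, 207), (211, 227), (229, 240), (251, 258)]
248 [(206, 222), (226, 236), (256, 262)]
254 [(210, 217), (257, 267)]
```

```bash
python3 - <<'E'
from h import *
from rig import *
a=cv2.imread("pics/scene0.png").astype(int);b=cv2.imread("pics/f2s.png").astype(int)
d=np.abs(a-b).max(2)>30;print("short hook roi change",d[245:300,350:400].sum(),"hammer/purple",d[225:335,235:300].sum())
s=read_state();print(s["t"],s["qvel"].round(4),close_job())
E
```

```text
short hook roi change 0 hammer/purple 219
the job is handed in; nothing more can be done
32.8333 [ 0.001  -0.0021  0.0004  0.0012 -0.0005  0.0013  0.0002] None
```

The long S-hook hangs by its upper curl near the middle of the bench rail. The tray hangs by its rod in the hook's lower curl. The arm is clear of both, and I handed the job in at about 33 s of the 72 s allowed.

**Last checks (scene and top images)**
- **Level:** the tray's lower edge was within about 1 px of where a level tray should show, which is under about 1°.
- **Still:** at most 3 pixels changed around the tray over the final 12 frames.
- **Short hook:** no pixel changed around it between the first image and the last.
- **Not cleared up:** 219 pixels changed in the area around the hammer and purple hook. I put this down to the new shadows and the tray overlapping that area, but did not check it separately.

**What went wrong on the way**
- **Failed tray grasps:** the first two did not hold. At 60 N one finger appeared to end up inside the tray wall, and the tray slid about 8 mm on the bench. At 35 N, with the tool tilted about 0.6°, the grip slipped off.
- **Third grasp:** it held, with the tool straightened and the grip at 20 then 32 N.
- **Blocked view at insertion:** the wrist camera was blocked by the hook's shank and the picture limit was used up. I judged seating from force and height: contact came about 0.5 mm from the predicted height.

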